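# Clip the hand lens onto the spring-gate hook

## Task

Put the hand lens back on the rod stand's snap hook: press its steel ring down through the sprung gate until the gate snaps shut behind it, give the ring a firm upward tug of about 10 N against the closed gate to prove it is latched, then let the lens down and leave it hanging still from the hook. Go gently: never load the hook with more than 15 N, and leave the other things on the bench alone.

Things in the scene. Friction and masses are not known exactly. Their poses are not given: they have to be found in the camera images.
- lens: rigid hand magnifier lying flat, 186 mm long, 60 to 130 g: white flat-sided handle 76 x 16 mm, 14 mm thick; at its back end a glass in a steel rim (60 mm across, 13 mm thick), at its front end a steel ring in the same plane. Origin: on the underside, mid-width, 23 mm behind the handle's ring end, a good place to grip. x along the handle to the ring, z up as it lies
- ring_tip (a point): on the lens: centre of the ring's wire at its far end, 64.5 mm along x from the lens's origin and 7 mm above its underside; axes as the lens. The ring is 5 mm round wire, 40 mm outside and 30 mm inside diameter, its centre 17.5 mm behind this point. This far stretch of wire is what goes through the gate
- stand: rod stand fixed to the bench, grey base plate 120 x 190 mm; origin on the bench straight below the hook's bow. Upright 12 mm rod, 340 mm tall, 52 mm along +x and 100 mm along +y. A boss head clamped on it holds a 10 mm side arm (along y, 66 mm above the hook's seat, 32 mm along +x) with the steel snap hook. It is clamped by hand: the hook is up to 6 mm higher or lower than told
- hook_seat (a point): the hook's seat at its middle setting, 235 mm above the bench (the true one is up to 6 mm above or below, not measured; x and y are true): centre of the 5 mm ring wire resting at the bottom of the bow; axes as the stand. The hook lies in the x-z plane, opening upwards; 8 mm bar; nose inner face x = -11 mm, shank inner face x = +11 mm, straight down to 10 mm above the seat, then a 45 degree V
- hook_nose (a point): top of the hook's rounded upturned nose at the middle setting, 15 mm along -x from hook_seat and 36 mm above it; axes as the stand. The ring goes over the nose from above, the nose standing inside it, its far wire close behind: only with the wire's centre 6.5 to 9.5 mm behind this point (+x) does the gate slip past it; farther back the gate meets its stop and jams
- gate_hinge (a point): pivot of the sprung gate on the shank, at the middle setting: 11.5 mm along +x from hook_seat and 28 mm above it. The gate is a 5 mm bar 23 mm long, level when shut. The wire meets it from above with its centre 33 mm above the true seat; pressed on, the gate slips past it and snaps up at 12 to 18 mm; under the shut gate the wire is stopped at 23 mm
- gate (a joint): angle of the sprung gate, rad: 0 shut (against the nose), grows as it is pressed down into the hook, stop at 0.95. Pressing it open with the ring takes about 3 N at first, up to about 6 N; it pushes the wire up and, near the end, towards the nose. Let go, it springs shut within 0.3 s
- slide_box: bystander: grey slide box 85 x 100 x 30 mm, origin under its centre
- oil_bottle: bystander: small brown bottle 34 mm across, 75 mm tall, origin under its centre
- petri_stack: bystander: stack of three pale plastic culture dishes 90 mm across, 43 mm tall, origin under its centre
- beaker: bystander: glass beaker 68 mm across, 90 mm tall, origin under its centre
Mind the look-alikes: they are no part of the job. What is shaped like the lens but brown or green is not meant.

How it is judged:
By the outcome, as a careful person would: the job done as asked, in the order asked, and still so for the second after the job is handed in, with the robot touching nothing.
It also fails if it takes over 72 s, if anything falls off the work surface, if the arm or the gripper's body presses on something with over 40 N, if the wrist force passes 120 N, or if a joint passes its speed limit or range.

## Robot

A 7-joint arm with a two-finger parallel gripper is mounted at the origin on the work surface. World frame = base frame: x ahead of the robot, y to its left, z up, the work surface at z = 0. Lengths are in m, angles in rad, forces in N, time in s.
With the tool pointing down it reaches from about 0.425 to 0.925 m from the base axis. Payload 6.8 kg.
Tool frame: the origin (TCP) lies at the very end of the fingers, on their centre line; the grasp point (between the pads) lies 19 mm behind it; z points along the fingers, y is the line along which they close (so a half turn about z gives the same grasp; the last joint's range is limited). The gripper opens to 85 mm and grips with 20 to 120 N. Pads are 22 mm wide; open, the fingers measure 114 mm over their backs; the gripper's body (76 mm by 85 mm) begins 54 mm behind the grasp point. The pads swing forward as they close: fully open they stand 13 mm farther back than shut.
Start: joints at [-1.441, 0.477, 0.022, 1.555, -0.011, 1.109, -0.083], TCP at [0.159, 0.656, 0.231] pointing down, gripper open.
Joint ranges: [-2.96, 2.96], [-0.34, 2.1], [-1.41, 1.46], [0.24, 2.44], [-1.37, 4.51], [0.17, 1.92], [-2.96, 2.96]. Speed limits (rad/s): [2.39, 2.39, 3.14, 3.14, 3.14, 3.14, 3.14].

## Interface

Orientations are given as a rotation vector (axis times angle).
In Python, from bench import r gives the robot as it stands.
- The arm moves only by the tool play_rows, never from a script. Its argument "targets" is text: rows parted by semicolons, each of 5 numbers parted by spaces: the closure, from -1 (fully open) to 1 (shut), then the shift along the tool's x, y, z in m, then the turn about the tool's z in rad. In form: gripper dx dy dz spin; .... A call has 1 to 8 rows; each row is the pose to reach, as a shift and turn from the pose commanded when the call began, along the tool's axes at that moment; what a row does not reach only later rows make up. A row lasts 1/12 s, in which the tool goes at most 41.7 mm and 7.16 degrees, less where a joint would pass 70% of its speed; a pose out of reach is approached as far as the arm can. A call with a gripper value outside its range is refused whole. The fingers move at their own pace and stop on an object; "squeeze" is the grip in N (left out, the last holds). Time passes only in rows, so rows that repeat a pose let the fingers close. It gives the time, the measured TCP pose, the force, the opening and the grip force at its end, in the units of the state.
- r.get_obs(): the state, without advancing time (a new reading comes with each control period).
- r.grab_frame(name): name is "scene" or "side" or "wrist"; returns the picture (420x560x3 uint8, red, green, blue); there is no depth.
- r.camera_info(name): a dict with "fov_y" (degrees; the focal length in pixels is half the picture's height over the tangent of half this angle, whatever the lens; pixels are square), "cx", "cy" (the principal point, pixels), "position" and "rotation" of the camera in the world. Camera axes: x right, y down, z forward; pixel columns grow to the right and rows downward; lengths in m; the calibration is good to about 2 mm. The wrist camera is an equidistant fisheye: a pixel r from the principal point sees the ray r / f radians off the axis. A picture is of the moment at which its call begins: read the wrist's pose just before it. camera_info takes no time and is no camera call; for the wrist camera it gives the pose at the moment of the call.
- r.hand_in(): hands the job in; it is judged then, once.
The state is a dict: "clock": time; "joints": joint angles; "qvel": joint speeds; "tau": joint torques, N m; "tcp_pos": TCP position; "orientation": TCP orientation; "contact_force": force on the tool from outside, world axes, zero at the start; "moment": the same for the moment, N m; "grip_width": finger opening in m; "gripper_force": force on a finger pad.
Only numpy, scipy, OpenCV 4.12 (cv2) and the standard library are available. Lean on these libraries where they do the work, as an engineer would, in place of code of your own. Each camera call takes 0.05 s, during which the arm holds its last target. There are 200 camera calls.

## Working session

There is one attempt and no reset: what is moved stays moved. The work goes in short steps, Python scripts to look and compute and a tool call to move; the robot and the scene stay as the last step left them, time stands still between calls to the robot, and variables do not carry over. Pictures are saved under pics/ and viewed, at most 10 in all, crops included, and the job is handed in when it is done.

Besides the shell and the picture viewer there is one more tool, called after "Call:" as a command line: name --argument value ..., lists and objects as JSON in quotes. play_rows: Moves the arm, as the interface text tells. Its arguments: {"type":"object","properties":{"targets":{"type":"string"},"squeeze":{"type":"number"}},"required":["targets"]}

```bash
ls; mkdir -p pics
python3 - <<'E'
from bench import r
import cv2
for n in ("scene","side"):
    f=r.grab_frame(n); cv2.imwrite(f"pics/{n}0.png",cv2.resize(f[:,:,::-1],(784,588),interpolation=cv2.INTER_CUBIC))
    i=r.camera_info(n); print(n,i)
print(r.camera_info("wrist"))
o=r.get_obs(); print(o)
E
```

```text
pics
scene {'fov_y': 52.95933194622868, 'cx': 281.6986041097174, 'cy': 210.18251816621242, 'position': array([ 1.12876993, -0.83403472,  0.90414141]), 'rotation': array([-2.10902812, -0.67270456,  0.34958432])}
side {'fov_y': 47.46399551168398, 'cx': 280.7849090946987, 'cy': 209.98371281267026, 'position': array([-0.19051202, -0.70438178,  1.0023492 ]), 'rotation': array([-2.10217076,  0.92705758, -0.42917248])}
{'fov_y': 65.70646984690485, 'cx': 282.44605295400834, 'cy': 215.89704704800548, 'position': array([0.07925174, 0.67412886, 0.37316618]), 'rotation': array([2.257835  , 1.77739448, 0.28673282])}
{'clock': 0.1, 'joints': array([-1.44105112,  0.4777225 ,  0.02235589,  1.55634886, -0.01150748,
        1.10931541, -0.08309707]), 'qvel': array([-3.45381360e-04, -1.64251349e-03, -6.07243640e-05, -7.72138150e-04,
       -1.36534350e-03, -8.42591231e-04,  2.48901804e-04]), 'tau': array([ 4.61871896e-03, -5.97767401e+01,  1.61400229e+00, -2.81961107e+01,
        1.28596101e-02,  5.05959353e-03,  2.44102262e-05]), 'tcp_pos': array([0.15892629, 0.65547004, 0.23042138]), 'orientation': array([-3.72704781e-01, -3.11932748e+00,  2.61376190e-03]), 'contact_force': array([ 0.19180643,  0.25609153, -0.20464212]), 'moment': array([-0.03328484,  0.0019629 ,  0.03591242]), 'gripper_force': 0.0, 'grip_width': 0.08546078767329325}
```

View pics/scene0.png

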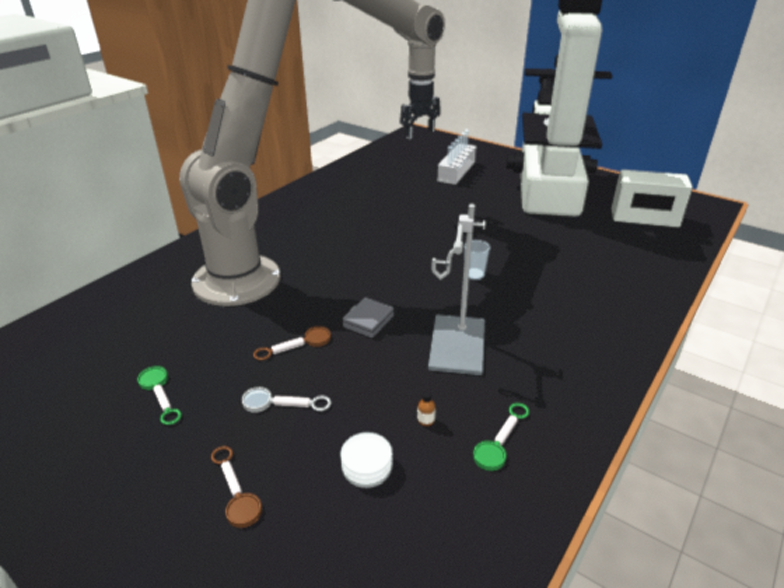

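View pics/side0.png

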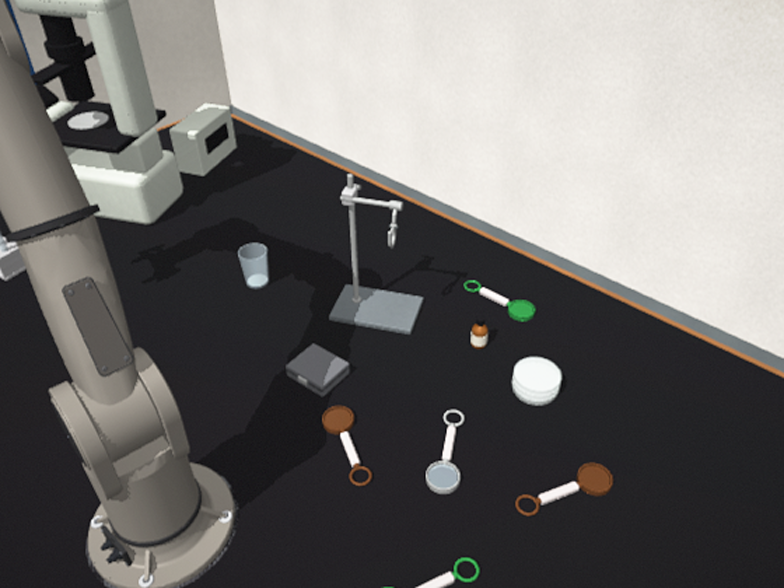

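Candidates in the scene view: the steel and white lens at (287,401), brown ones at (292,346) and (235,485), green ones at (161,395) and (505,437). I choose the steel one; in the side view it is at (448,450). Next I'll check it and the hook in one crop composite.

Run:
```python
from bench import r
import cv2,numpy as np
S=r.grab_frame("scene");D=r.grab_frame("side")
def c(f,u,v,w,h,W=400,H=300): return cv2.resize(f[v:v+h,u:u+w,::-1],(W,H),interpolation=cv2.INTER_CUBIC)
# 5x crops 80x60
a=c(S,165,256,80,60);b=c(D,280,290,80,60)
d=c(S,290,140,80,60);e=c(D,230,120,80,60)
cv2.imwrite("pics/comp1.png",np.vstack([np.hstack([a,b]),np.hstack([d,e])]))
```

```text
(no output)
```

View pics/comp1.png

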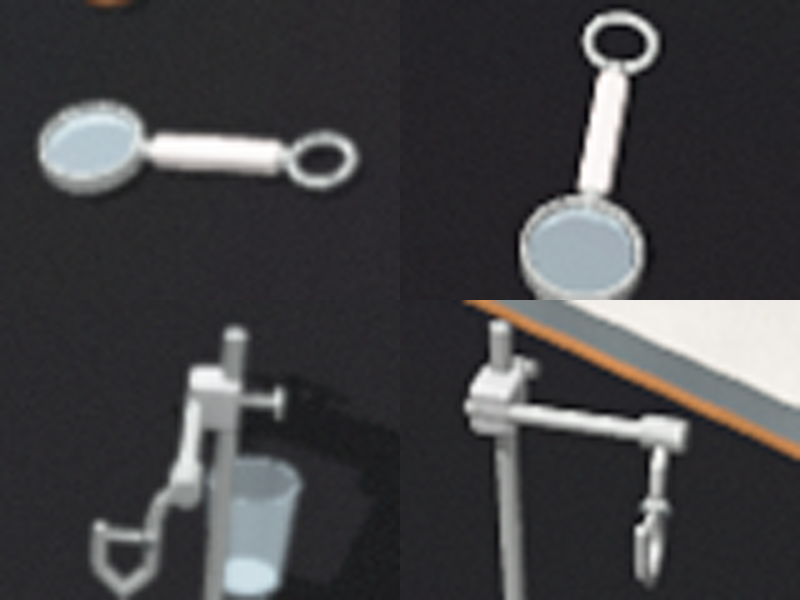

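The composite shows the steel lens, with its ring at crop (322,160) in the scene view and (620,42) in the side view. The hook's nose is at (100,525) with the V bottom near (124,592). The rod top is at (236,330) in the scene view and (500,322) in the side view.

```bash
cat > h.py <<'E'
import numpy as np
from scipy.spatial.transform import Rotation as R
from scipy.optimize import least_squares
from bench import r
I={n:r.camera_info(n) for n in("scene","side")}
def ray(n,u,v,i=None):
    i=i or I[n]; f=210/np.tan(np.radians(i['fov_y']/2)); x=(u-i['cx'])/f; y=(v-i['cy'])/f
    if n=="wrist":
        t=np.hypot(x,y); s=np.sinc(t/np.pi); d=np.array([x*s,y*s,np.cos(t)])
    else: d=np.array([x,y,1.])
    d=R.from_rotvec(i['rotation']).apply(d); return i['position'],d/np.linalg.norm(d)
def proj(n,P,i=None):
    i=i or I[n]; f=210/np.tan(np.radians(i['fov_y']/2)); p=R.from_rotvec(i['rotation']).inv().apply(P-i['position'])
    if n=="wrist":
        h=np.hypot(p[0],p[1]); t=np.arctan2(h,p[2]); k=f*t/h; return np.array([i['cx']+k*p[0],i['cy']+k*p[1]])
    return np.array([i['cx'],i['cy']])+f*p[:2]/p[2]
def tri(rays):
    A=np.zeros((3,3));b=np.zeros(3)
    for o,d in rays: M=np.eye(3)-np.outer(d,d);A+=M;b+=M@o
    x=np.linalg.solve(A,b); return x,[round(1e3*np.linalg.norm(np.cross(x-o,d)),1) for o,d in rays]
def atz(ry,z): o,d=ry; return o+d*(z-o[2])/d[2]
def crop(x,y,u,v,k): return u+(x+.5)/k-.5, v+(y+.5)/k-.5
E
python3 - <<'E'
from h import *
np.set_printoptions(precision=4,suppress=True)
s=lambda x,y:ray("scene",*crop(x,y,165,256,5)); d=lambda x,y:ray("side",*crop(x,y,280,290,5))
s2=lambda x,y:ray("scene",*crop(x,y,290,140,5)); d2=lambda x,y:ray("side",*crop(x,y,230,120,5))
rc=tri([s(322,160),d(220,42)]);print("ring",rc, atz(s(322,160),.007),atz(d(220,42),.007))
print("glass",tri([s(92,145),d(183,247)]),atz(s(92,145),.0065+.003),atz(d(183,247),.009))
print("rodtop",tri([s2(236,30),d2(100,22)]),atz(s2(236,28),.34),atz(d2(100,22),.34))
print("hookbot",tri([s2(124,294),d2(250,282)]))
print("gate/hinge?",tri([s2(152,238),d2(256,205)]),"nose",tri([s2(100,225),d2(240,222)]))
q=lambda x,y:ray("side",x/1.4,y/1.4)
for p in[(331,318),(412,332),(424,292),(346,284)]:print("plate side",atz(q(*p),.01))
for p in[(430,369),(484,373),(486,320),(434,316)]:print("plate scene",atz(ray("scene",p[0]/1.4,p[1]/1.4),.008))
E
```

```text
ring (array([ 0.4985, -0.2185,  0.0068]), [np.float64(0.4), np.float64(0.4)]) [ 0.4986 -0.2181  0.007 ] [ 0.4982 -0.2191  0.007 ]
glass (array([ 0.3825, -0.2884,  0.0098]), [np.float64(0.4), np.float64(0.4)]) [ 0.3824 -0.2887  0.0095] [ 0.3831 -0.2877  0.009 ]
rodtop (array([0.6155, 0.1596, 0.342 ]), [np.float64(0.8), np.float64(0.8)]) [0.612 0.167 0.34 ] [0.617  0.1608 0.34  ]
hookbot (array([0.6151, 0.0469, 0.2186]), [np.float64(0.8), np.float64(0.8)])
gate/hinge? (array([0.6283, 0.0535, 0.2598]), [np.float64(0.4), np.float64(0.4)]) nose (array([0.6018, 0.0405, 0.2666]), [np.float64(1.3), np.float64(1.3)])
plate side [0.5357 0.1593 0.01  ]
plate side [ 0.6228 -0.0052  0.01  ]
plate side [0.7449 0.0648 0.01  ]
plate side [0.6434 0.2216 0.01  ]
plate scene [ 0.6296 -0.0015  0.008 ]
plate scene [0.7334 0.0562 0.008 ]
plate scene [0.647  0.2262 0.008 ]
plate scene [0.534 0.166 0.008]
```

```bash
cat >> h.py <<'E'
def go(p,yaw=None,o=None):
    "shift in tool axes (now) to world p, and spin to bring tool x to world yaw (deg)"
    o=o or r.get_obs(); T=R.from_rotvec(o['orientation']); d=T.inv().apply(np.array(p)-o['tcp_pos'])
    x=T.apply([1,0,0]); y0=np.arctan2(x[1],x[0])
    sp=0 if yaw is None else -((np.radians(yaw)-y0+np.pi)%(2*np.pi)-np.pi)
    print("tcp",o['tcp_pos'].round(4),"toolx",np.degrees(y0).round(2),"t",round(o['clock'],2),"->",d.round(4),"spin",round(sp,4))
E
python3 -c "
from h import *
go([.33,.40,.30],31.1);go([.46,.1,.30]);go([.458,-.243,.15])"
```

```text
tcp [0.1589 0.6557 0.2307] toolx 166.37 t 0.2 -> [-0.2265 -0.2083 -0.069 ] spin 2.361
tcp [0.1589 0.6557 0.2307] toolx 166.37 t 0.2 -> [-0.4235 -0.4692 -0.0688] spin 0
tcp [0.1589 0.6557 0.2307] toolx 166.37 t 0.2 -> [-0.5024 -0.8028  0.0816] spin 0
```

Call:
play_rows --targets "-1 -0.227 -0.208 -0.069 1.0; -1 -0.227 -0.208 -0.069 1.0; -1 -0.227 -0.208 -0.069 1.0; -1 -0.227 -0.208 -0.069 1.0; -1 -0.227 -0.208 -0.069 1.0; -1 -0.227 -0.208 -0.069 1.0; -1 -0.227 -0.208 -0.069 1.0; -1 -0.227 -0.208 -0.069 1.0"

```text
clock: 0.87
tcp_pos: [0.3337, 0.3961, 0.3014]
orientation: [1.836, 2.548, 0.001]
contact_force: [-0.8, -0.2, -0.2]
grip_width: 0.0854
gripper_force: 0.0
```

```bash
python3 -c "
from h import *
go([.46,.1,.30],31.1);print(r.get_obs()['joints'].round(2))"
```

```text
tcp [0.3337 0.3961 0.3014] toolx 108.44 t 0.87 -> [-0.3209  0.0262  0.0015] spin 1.3498
[-1.26  0.15  0.3   1.86 -0.05  1.14 -0.62]
```

Call:
play_rows --targets "-1 -0.321 0.026 0 1.0; -1 -0.321 0.026 0 1.0; -1 -0.321 0.026 0 1.0; -1 -0.321 0.026 0 1.0; -1 -0.321 0.026 0 1.0; -1 -0.321 0.026 0 1.0; -1 -0.321 0.026 0 1.0; -1 -0.321 0.026 0 1.0"

```text
clock: 1.53
tcp_pos: [0.4608, 0.1017, 0.3006]
orientation: [2.832, 1.359, 0.001]
contact_force: [0.8, 0.9, -0.2]
grip_width: 0.085
gripper_force: 0.0
```

```bash
python3 -c "
from h import *
go([.458,-.243,.20],31.1);print(r.get_obs()['joints'].round(2))"
```

```text
tcp [0.4608 0.1017 0.3006] toolx 51.26 t 1.53 -> [-0.2707  0.2134  0.1005] spin 0.3518
[-0.94  0.06  0.63  1.97 -0.04  1.13 -0.97]
```

Call:
play_rows --targets "-1 -0.271 0.213 0.10 0.352; -1 -0.271 0.213 0.10 0.352; -1 -0.271 0.213 0.10 0.352; -1 -0.271 0.213 0.10 0.352; -1 -0.271 0.213 0.10 0.352; -1 -0.271 0.213 0.10 0.352; -1 -0.271 0.213 0.10 0.352; -1 -0.271 0.213 0.10 0.352"

```text
clock: 2.2
tcp_pos: [0.4596, -0.2162, 0.2069]
orientation: [-3.022, -0.857, -0.001]
contact_force: [1.1, 0.5, -0.6]
grip_width: 0.0854
gripper_force: 0.0
```

Call:
play_rows --targets "-1 0 0 0 0; -1 0 0 0 0"

```text
clock: 2.37
tcp_pos: [0.4583, -0.2176, 0.2068]
orientation: [3.025, 0.845, -0.003]
contact_force: [0.2, 0.2, 0.5]
grip_width: 0.0857
gripper_force: 0.0
```

Run:
```python
from h import *
import cv2
go([.458,-.243,.20],31.1);print(r.get_obs()['joints'].round(2))
i=r.camera_info("wrist");f=r.grab_frame("wrist")
cv2.imwrite("pics/w1.png",cv2.resize(f[:,:,::-1],(784,588),interpolation=cv2.INTER_CUBIC))
np.save("w1.npy",f)
for P in([.4985,-.2185,.007],[.3825,-.2884,.01]):print(proj("wrist",np.array(P),i)*1.4)
import pickle;pickle.dump(i,open("w1.pkl","wb"))
```

```text
tcp [ 0.4583 -0.2176  0.2068] toolx 31.22 t 2.37 -> [-0.0134  0.0215  0.0069] spin 0.0022
[-0.38  0.3   0.85  2.02 -0.28  0.94 -0.41]
[423.45586747 216.63897883]
[420.0447458  378.95681857]
```

View pics/w1.png

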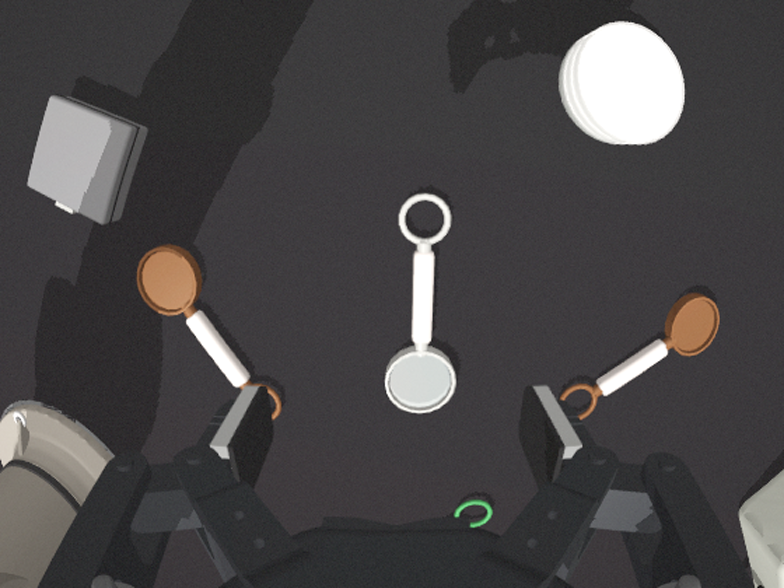

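The wrist view shows the ring at (424.5,218) and the glass at (420,379.5), within about 1 mm of the prediction. Brown lenses flank it at (265,400) and (578,400), so I'll narrow the fingers before going down.

Run:
```python
from h import *
import pickle; i=pickle.load(open("w1.pkl","rb"))
w=lambda x,y,z:atz(ray("wrist",x/1.4,y/1.4,i),z)
a=w(424.5,218,.007);b=w(420,379.5,.012);d=(a-b)[:2];d/=np.linalg.norm(d)
print(a,b,np.degrees(np.arctan2(d[1],d[0])))
o=a[:2]-.047*d; o2=b[:2]+.089*d; print("origin",o,o2)
n=np.array([-d[1],d[0]])
for p in((265,400),(578,400),(600,390),(240,380)): q=w(*p,.007)[:2]-o; print("brown along,lat",q@d,q@n)
c=.5*(o+[.4582,-.2428]); go([*c,.10],31.1+.3); go([*c,.003])
```

```text
[ 0.49802958 -0.21972611  0.007     ] [ 0.38289688 -0.28798531  0.012     ] 30.662605087657838
origin [ 0.45760087 -0.24369525] [ 0.45945337 -0.24259695]
brown along,lat -0.11405229508380124 0.13726376183584957
brown along,lat -0.11404990244491457 -0.14853740990091321
brown along,lat -0.10444736123005478 -0.16960154768315283
brown along,lat -0.09462793613949882 0.15850508527537638
tcp [ 0.4592 -0.2154  0.2071] toolx 31.45 t 2.42 -> [-0.0155  0.0231  0.1071] spin 0.001
tcp [ 0.4592 -0.2154  0.2071] toolx 31.45 t 2.42 -> [-0.0154  0.0232  0.2041] spin 0
```

Call:
play_rows --targets "-1 -0.0155 0.023 0.10 0.009; -1 -0.0155 0.023 0.10 0.009; -1 -0.0155 0.023 0.10 0.009; -1 -0.0155 0.023 0.14 0.009; -1 -0.0155 0.023 0.14 0.009; -1 -0.0155 0.023 0.14 0.009; -1 -0.0155 0.023 0.14 0.009; -1 -0.0155 0.023 0.14 0.009"

```text
clock: 3.08
tcp_pos: [0.4604, -0.242, 0.0696]
orientation: [3.025, 0.844, 0.005]
contact_force: [0.3, -1.2, -0.6]
grip_width: 0.0851
gripper_force: 0.0
```

Run:
```python
from h import *
go([.4582,-.2429,.004],30.9); go([.4582,-.2429,.004],30.9);print(r.get_obs()['contact_force'])
```

```text
tcp [ 0.4604 -0.242   0.0696] toolx 31.18 t 3.08 -> [-0.0026 -0.0006  0.0656] spin 0.0049
tcp [ 0.4604 -0.242   0.0696] toolx 31.18 t 3.08 -> [-0.0026 -0.0006  0.0656] spin 0.0049
[ 0.33621744 -1.18555162 -0.64437526]
```

Call:
play_rows --targets "-1 -0.002 0 0.035 0.003; -1 -0.002 0 0.055 0.003; -1 -0.002 0 0.064 0.003; -1 -0.002 0 0.065 0.003; -1 -0.002 0 0.065 0.003"

```text
clock: 3.5
tcp_pos: [0.4578, -0.2436, 0.0035]
orientation: [3.027, 0.838, 0.002]
contact_force: [0.6, -0.1, 0.6]
grip_width: 0.0854
gripper_force: 0.0
```

Call:
play_rows --targets "0.3 0 0 0 0; 0.5 0 0 0 0; 0.6 0 0 0 0; 0.8 0 0 0 0; 0.9 0 0 0 0; 1 0 0 0 0; 1 0 0 0 0; 1 0 0 0 0" --squeeze 100

```text
clock: 4.17
tcp_pos: [0.4571, -0.2433, 0.003]
orientation: [-3.028, -0.837, -0.001]
contact_force: [-2.2, 2.0, 9.1]
grip_width: 0.0127
gripper_force: 98.2
```

Call:
play_rows --targets "1 0 0 0 0; 1 0 0 0 0; 1 0 0 0 0; 1 0 0 0 0"

```text
clock: 4.5
tcp_pos: [0.4571, -0.2434, 0.003]
orientation: [-3.028, -0.837, -0.001]
contact_force: [-1.5, 1.8, 9.1]
grip_width: 0.0133
gripper_force: 98.2
```

Call:
play_rows --targets "1 0 0 -0.01 0; 1 0 0 -0.03 0; 1 0 0 -0.06 0; 1 0 0 -0.1 0; 1 0 0 -0.14 0; 1 0 0 -0.18 0; 1 0 0 -0.18 0; 1 0 0 -0.18 0"

```text
clock: 5.17
tcp_pos: [0.4582, -0.2438, 0.1849]
orientation: [3.026, 0.837, 0.007]
contact_force: [-0.9, -0.0, -0.9]
grip_width: 0.0132
gripper_force: 98.3
```

Run:
```python
from h import *
import cv2
o=r.get_obs();print(o['contact_force'],o['grip_width'],o['joints'].round(2))
go([.50,-.05,.30],28.5,o)
i=r.camera_info("wrist");W=r.grab_frame("wrist");S=r.grab_frame("scene");D=r.grab_frame("side")
import pickle;pickle.dump(i,open("w2.pkl","wb"))
T=R.from_rotvec(o['orientation'])
for k in((.0645,0,-.0035),(.047,0,-.0035),(-.089,0,-.004)):
    P=o['tcp_pos']+T.apply(k);print(P,proj("wrist",P,i),proj("scene",P),proj("side",P))
c=proj("wrist",o['tcp_pos'],i)
x,y=int(c[0])-100,max(0,int(c[1])-180);print(x,y)
a=cv2.resize(W[y:y+300,x:x+200,::-1],(400,600),interpolation=cv2.INTER_CUBIC)
def cc(n,F):
    c=proj(n,o['tcp_pos']);x,y=int(c[0])-50,int(c[1])-37;print(n,x,y);return cv2.resize(F[y:y+75,x:x+100,::-1],(400,300),interpolation=cv2.INTER_CUBIC)
a=cv2.copyMakeBorder(a,0,600-a.shape[0],0,400-a.shape[1],0)
cv2.imwrite("pics/g2.png",np.hstack([a,np.vstack([cc("scene",S),cc("side",D)])]))
```

```text
[-0.91895109 -0.01980497 -0.89701469] 0.013198411727415683 [-0.31  0.36  0.84  2.02 -0.34  0.9  -0.31]
tcp [ 0.4582 -0.2438  0.1849] toolx 30.93 t 5.17 -> [ 0.1359 -0.1444 -0.115 ] spin 0.0425
[ 0.51352495 -0.21066405  0.18863109] [281.699598   148.18534238] [229.95131169 239.986629  ] [328.57135961 244.32136991]
[ 0.49851417 -0.21965969  0.18856076] [281.69985737 187.77502327] [223.44581609 239.68879923] [327.66194736 249.22476173]
[ 0.38185647 -0.28956841  0.18851416] [281.82524196 398.90614374] [173.32801334 237.25057738] [319.83404219 291.33430176]
181 98
scene 156 202
side 275 226
```

View pics/g2.png

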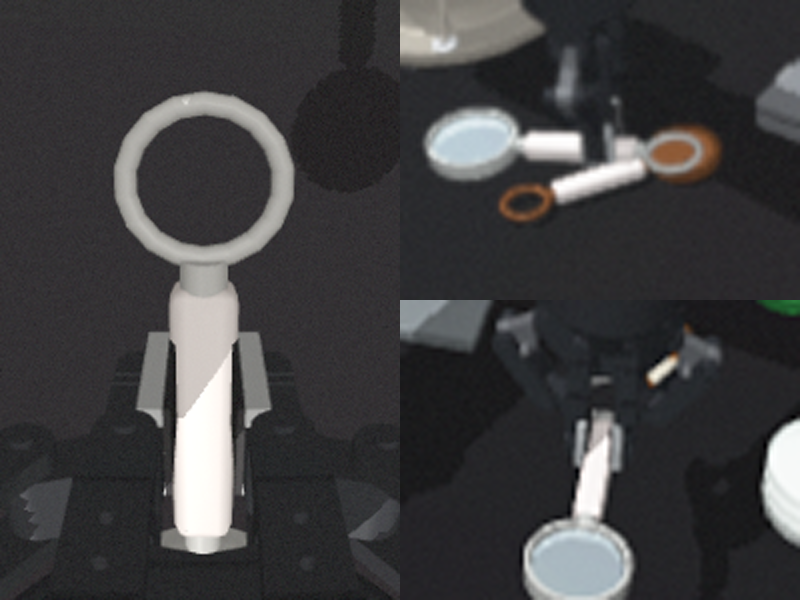

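The lens is gripped straight: the ring centre is at (204,178) in the crop, matching its predicted position to under 1 mm. Next I move to a standoff in front of the hook.

```bash
python3 -c "
from h import *
go([.4926,-.0194,.288],28.5)"
```

```text
tcp [ 0.456  -0.2426  0.1815] toolx 30.94 t 5.32 -> [ 0.146  -0.1729 -0.1064] spin 0.0426
```

Call:
play_rows --targets "1 0.02 -0.025 -0.02 0.01; 1 0.04 -0.05 -0.04 0.02; 1 0.06 -0.075 -0.06 0.03; 1 0.08 -0.1 -0.08 0.0426; 1 0.1 -0.12 -0.1 0.0426; 1 0.125 -0.147 -0.106 0.0426; 1 0.146 -0.173 -0.106 0.0426; 1 0.146 -0.173 -0.106 0.0426"

```text
clock: 5.98
tcp_pos: [0.4938, -0.0121, 0.2874]
orientation: [-3.04, -0.788, 0.002]
contact_force: [0.3, 0.8, -1.6]
grip_width: 0.013
gripper_force: 98.3
```

Call:
play_rows --targets "1 0 0 0 0; 1 0 0 0 0; 1 0 0 0 0"

```text
clock: 6.23
tcp_pos: [0.4925, -0.0214, 0.2876]
orientation: [3.045, 0.769, -0.003]
contact_force: [-0.1, -0.4, -1.8]
grip_width: 0.0129
gripper_force: 98.3
```

Run:
```python
from h import *
import cv2
o=r.get_obs();print(o['contact_force'],o['joints'].round(2))
go([.4926,-.0194,.288],28.5,o)
i=r.camera_info("wrist");W=r.grab_frame("wrist")
import pickle;pickle.dump(i,open("w3.pkl","wb"))
x=R.from_euler('z',28.5,degrees=True)
for k in((-15,0,266),(11.5,0,258),(52,100,340)):print(proj("wrist",np.array([.6151,.0469,0])+x.apply(np.array(k)/1e3),i))
cv2.imwrite("pics/w3.png",cv2.resize(W[0:210,160:440,::-1],(800,600),interpolation=cv2.INTER_CUBIC))
```

```text
[-0.07188547 -0.39784957 -1.815986  ] [-0.86  0.14  0.87  1.95 -0.12  1.11 -1.01]
tcp [ 0.4925 -0.0214  0.2876] toolx 28.35 t 6.23 -> [ 0.001  -0.0017 -0.0004] spin -0.0025
[277.93992741  24.34189227]
[278.10248316 -16.74846064]
[  29.58943939 -115.88670531]
```

View pics/w3.png

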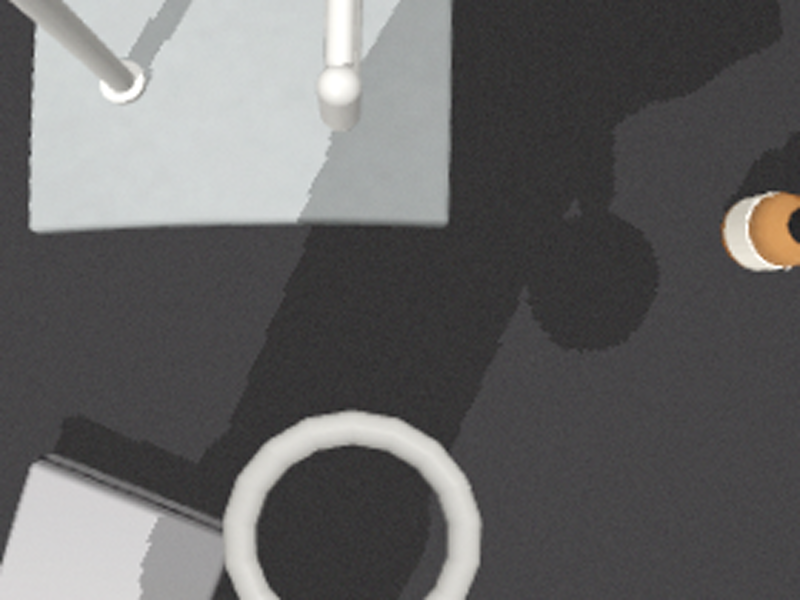

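The nose top is at (340,85), the ring's far wire at (352,427), the plate's front corners at (32,230) and (448,222), and the rod foot at (122,82).

Run:
```python
from h import *
import pickle; i=pickle.load(open("w3.pkl","rb"))
q=lambda x,y:crop(x,y,160,0,800/280)
a=atz(ray("wrist",*q(32,230),i),.008);b=atz(ray("wrist",*q(448,222),i),.008);print(a,b,np.linalg.norm(a-b),np.degrees(np.arctan2(*(a-b)[[1,0]]))-90)
print("rod foot",atz(ray("wrist",*q(122,82),i),.012))
for z in(.264,.268,.272,.276):print(z,atz(ray("wrist",*q(340,85),i),z))
d2=lambda x,y:ray("side",*crop(x,y,230,120,5));s2=lambda x,y:ray("scene",*crop(x,y,290,140,5))
print(tri([ray("wrist",*q(340,85),i),s2(100,224),d2(240,224)]),tri([ray("wrist",*q(340,85),i),s2(100,224)]))
print("tip",atz(ray("wrist",*q(352,427),i),.2915))
```

```text
[0.53505023 0.1678308  0.008     ] [ 0.62295718 -0.00064023  0.008     ] 0.1900266299050842 27.5552253085516
rod foot [0.61444986 0.16046994 0.012     ]
0.264 [0.60011309 0.03837825 0.264     ]
0.268 [0.59923687 0.03785475 0.268     ]
0.272 [0.59836065 0.03733126 0.272     ]
0.276 [0.59748443 0.03680776 0.276     ]
(array([0.60062568, 0.0392401 , 0.26672159]), [np.float64(1.6), np.float64(1.2), np.float64(1.2)]) (array([0.60068331, 0.03894403, 0.26586678]), [np.float64(1.2), np.float64(1.2)])
tip [0.54929194 0.0085849  0.2915    ]
```

```bash
python3 -c "
from h import *
go([.5538,.0148,.287],27.8)"
```

```text
tcp [ 0.4927 -0.0215  0.2878] toolx 28.33 t 6.28 -> [ 0.071  -0.0029  0.0007] spin 0.0093
```

Call:
play_rows --targets "1 0.012 -0.001 0 0.005; 1 0.024 -0.002 0 0.009; 1 0.036 -0.003 0 0.009; 1 0.048 -0.003 0 0.009; 1 0.06 -0.003 0 0.009; 1 0.071 -0.003 0 0.009; 1 0.071 -0.003 0 0.009; 1 0.071 -0.003 0 0.009"

```text
clock: 6.95
tcp_pos: [0.5544, 0.0163, 0.2881]
orientation: [3.048, 0.759, -0.002]
contact_force: [0.0, 0.3, -1.1]
grip_width: 0.0128
gripper_force: 98.3
```

Call:
play_rows --targets "1 0 0 0 0; 1 0 0 0 0; 1 0 0 0 0; 1 0 0 0 0"

```text
clock: 7.28
tcp_pos: [0.554, 0.0163, 0.2886]
orientation: [-3.048, -0.759, -0.0]
contact_force: [-0.1, 0.8, -1.2]
grip_width: 0.013
gripper_force: 98.3
```

Run:
```python
from h import *
import cv2
o=r.get_obs();print(o['contact_force'],o['joints'].round(2))
go([.5538,.0148,.287],27.8,o)
i=r.camera_info("wrist");W=r.grab_frame("wrist");S=r.grab_frame("scene");D=r.grab_frame("side")
import pickle;pickle.dump(i,open("w4.pkl","wb"))
x,y=220,95
a=cv2.resize(W[y:y+120,x:x+120,::-1],(480,480),interpolation=cv2.INTER_CUBIC)
def cc(n,F,x,y): return cv2.resize(F[y:y+60,x:x+80,::-1],(320,240),interpolation=cv2.INTER_CUBIC)
cv2.imwrite("pics/w4.png",np.hstack([a,np.vstack([cc("scene",S,290,150),cc("side",D,230,130)])]))
```

```text
[-0.09142196  0.82147211 -1.22617427] [-0.82  0.29  0.84  1.82 -0.23  1.14 -0.98]
tcp [0.554  0.0163 0.2886] toolx 27.95 t 7.28 -> [-0.0009  0.0013  0.0016] spin 0.0026
```

View pics/w4.png

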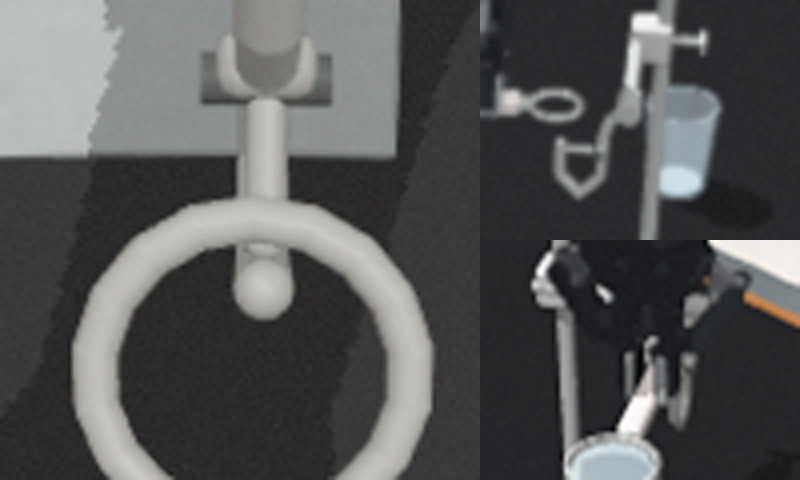

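The nose is at (264,291), inside the ring, with the ring's far wire at (252,220) and the ring centre about 1.3 mm to the left of the nose. I'll work out the relative offset.

Run:
```python
from h import *
import pickle; i=pickle.load(open("w4.pkl","rb"));j=pickle.load(open("w3.pkl","rb"))
q=lambda x,y:crop(x,y,220,95,4)
X=np.array([np.cos(np.radians(27.8)),np.sin(np.radians(27.8)),0]);Y=np.array([X[1],-X[0],0])
t=atz(ray("wrist",*q(252,220),i),.2922)
n1=ray("wrist",*q(264,291),i)
print(t,t-np.array([.554,.0163,.2922]))
for z in(.264,.268,.272): n=atz(n1,z);print(z,n,(t-n)@X,(n-t)@Y)
q3=lambda x,y:crop(x,y,160,0,800/280)
print(tri([n1,ray("wrist",*q3(340,85),j)]))
```

```text
[0.61063    0.04587907 0.2922    ] [0.05663    0.02957907 0.        ]
0.264 [0.60018504 0.0385495  0.264     ] 0.012657830397009748 0.0016122028767765063
0.268 [0.60078122 0.03891024 0.268     ] 0.011962214941128908 0.0015711531003876123
0.272 [0.6013774  0.03927098 0.272     ] 0.01126659948524807 0.0015301033239987238
(array([0.60016127, 0.03847097, 0.26365101]), [np.float64(0.1), np.float64(0.1)])
```

Call:
play_rows --targets "1 0 0.0015 0 0; 1 0 0.0015 0.005 0; 1 0 0.0015 0.01 0; 1 0 0.0015 0.015 0; 1 0 0.0015 0.018 0; 1 0 0.0015 0.02 0; 1 0 0.0015 0.02 0; 1 0 0.0015 0.02 0"

```text
clock: 8.1
tcp_pos: [0.5549, 0.0152, 0.2683]
orientation: [3.048, 0.759, -0.0]
contact_force: [-0.4, -1.0, -0.5]
grip_width: 0.013
gripper_force: 98.3
```

Call:
play_rows --targets "1 0 0 0.001 0; 1 0 0 0.002 0; 1 0 0 0.003 0; 1 0 0 0.004 0; 1 0 0 0.005 0; 1 0 0 0.005 0"

```text
clock: 8.6
tcp_pos: [0.5548, 0.0153, 0.2632]
orientation: [-3.048, -0.759, 0.001]
contact_force: [-0.6, -0.4, -0.6]
grip_width: 0.0126
gripper_force: 98.3
```

Call:
play_rows --targets "1 0 0 0.001 0; 1 0 0 0.001 0; 1 0 0 0.002 0; 1 0 0 0.002 0; 1 0 0 0.002 0"

```text
clock: 9.02
tcp_pos: [0.555, 0.0153, 0.2614]
orientation: [-3.048, -0.759, 0.0]
contact_force: [0.1, 0.0, -1.3]
grip_width: 0.0129
gripper_force: 98.3
```

Call:
play_rows --targets "1 0 0 0.001 0; 1 0 0 0.001 0; 1 0 0 0.001 0"

```text
clock: 9.27
tcp_pos: [0.555, 0.0153, 0.2604]
orientation: [-3.048, -0.759, 0.0]
contact_force: [0.0, -0.4, -0.4]
grip_width: 0.013
gripper_force: 98.3
```

Call:
play_rows --targets "1 0 0 0.001 0; 1 0 0 0.001 0; 1 0 0 0.001 0"

```text
clock: 9.52
tcp_pos: [0.5551, 0.0152, 0.2595]
orientation: [-3.048, -0.759, -0.001]
contact_force: [0.5, -1.1, 0.3]
grip_width: 0.0131
gripper_force: 98.4
```

Call:
play_rows --targets "1 0 0 0.0005 0; 1 0 0 0.0005 0; 1 0 0 0.0005 0"

```text
clock: 9.77
tcp_pos: [0.5551, 0.0152, 0.2591]
orientation: [-3.048, -0.759, -0.001]
contact_force: [-0.7, -0.4, 1.6]
grip_width: 0.0131
gripper_force: 98.5
```

Call:
play_rows --targets "1 0 0 0.0005 0; 1 0 0 0.0005 0; 1 0 0 0.0005 0"

```text
clock: 10.02
tcp_pos: [0.5551, 0.0152, 0.2586]
orientation: [-3.048, -0.759, -0.001]
contact_force: [-0.2, 0.0, 2.3]
grip_width: 0.0129
gripper_force: 98.7
```

Gate contact came at TCP z of about 0.2597. I'll ease off and feel back for the nose.

Call:
play_rows --targets "1 0 0 -0.0005 0; 1 -0.001 0 -0.0007 0; 1 -0.002 0 -0.0007 0; 1 -0.003 0 -0.0007 0; 1 -0.004 0 -0.0007 0; 1 -0.004 0 -0.0007 0; 1 -0.004 0 -0.0007 0"

```text
clock: 10.6
tcp_pos: [0.5512, 0.0133, 0.2591]
orientation: [-3.048, -0.759, 0.001]
contact_force: [-0.0, 0.1, 1.5]
grip_width: 0.0132
gripper_force: 98.6
```

Call:
play_rows --targets "1 -0.0005 0 0 0; 1 -0.0005 0 0 0; 1 -0.0005 0 0 0"

```text
clock: 10.85
tcp_pos: [0.551, 0.0132, 0.2591]
orientation: [-3.048, -0.759, 0.0]
contact_force: [0.3, 0.3, 1.4]
grip_width: 0.0127
gripper_force: 98.6
```

Call:
play_rows --targets "1 -0.0005 0 0 0; 1 -0.0005 0 0 0; 1 -0.0005 0 0 0"

```text
clock: 11.1
tcp_pos: [0.5506, 0.0129, 0.2591]
orientation: [-3.048, -0.759, 0.0]
contact_force: [1.1, 0.7, 1.2]
grip_width: 0.013
gripper_force: 98.6
```

Call:
play_rows --targets "1 -0.0005 0 0 0; 1 -0.0005 0 0 0; 1 -0.0005 0 0 0"

```text
clock: 11.35
tcp_pos: [0.5501, 0.0126, 0.2591]
orientation: [-3.048, -0.759, 0.0]
contact_force: [1.0, 0.2, 1.2]
grip_width: 0.0131
gripper_force: 98.6
```

Call:
play_rows --targets "1 -0.0005 0 0 0; 1 -0.0005 0 0 0; 1 -0.0005 0 0 0"

```text
clock: 11.6
tcp_pos: [0.5496, 0.0124, 0.2591]
orientation: [3.048, 0.759, -0.0]
contact_force: [0.9, 0.8, 1.1]
grip_width: 0.013
gripper_force: 98.6
```

Call:
play_rows --targets "1 -0.0005 0 0 0; 1 -0.0005 0 0 0; 1 -0.0005 0 0 0"

```text
clock: 11.85
tcp_pos: [0.5491, 0.0122, 0.2591]
orientation: [-3.048, -0.759, 0.0]
contact_force: [-0.2, 0.2, 1.5]
grip_width: 0.0127
gripper_force: 98.6
```

Call:
play_rows --targets "1 -0.0005 0 0 0; 1 -0.0005 0 0 0; 1 -0.0005 0 0 0"

```text
clock: 12.1
tcp_pos: [0.5488, 0.012, 0.2591]
orientation: [-3.048, -0.759, -0.0]
contact_force: [1.2, 0.7, 0.4]
grip_width: 0.0127
gripper_force: 98.6
```

Call:
play_rows --targets "1 -0.0005 0 0 0; 1 -0.0005 0 0 0; 1 -0.0005 0 0 0"

```text
clock: 12.35
tcp_pos: [0.5486, 0.0119, 0.2592]
orientation: [3.048, 0.76, 0.001]
contact_force: [2.3, 0.8, -0.3]
grip_width: 0.0127
gripper_force: 98.5
```

Call:
play_rows --targets "1 -0.0005 0 0 0; 1 -0.0005 0 0 0; 1 -0.0005 0 0 0"

```text
clock: 12.6
tcp_pos: [0.5485, 0.0119, 0.2593]
orientation: [3.048, 0.76, 0.002]
contact_force: [4.9, 2.1, -0.1]
grip_width: 0.013
gripper_force: 98.4
```

Nose contact is clear at 5 N. I back off about 1.2 mm and start pressing.

Call:
play_rows --targets "1 0.0022 0 0 0; 1 0.0022 0 0 0; 1 0.0022 0 0 0; 1 0.0022 0 0 0"

```text
clock: 12.93
tcp_pos: [0.5495, 0.0122, 0.259]
orientation: [-3.049, -0.759, 0.001]
contact_force: [0.1, 0.5, 0.8]
grip_width: 0.0128
gripper_force: 98.7
```

Call:
play_rows --targets "1 0 0 0.001 0; 1 0 0 0.002 0; 1 0 0 0.003 0; 1 0 0 0.004 0; 1 0 0 0.005 0; 1 0 0 0.006 0; 1 0 0 0.006 0"

```text
clock: 13.52
tcp_pos: [0.5497, 0.0124, 0.2529]
orientation: [3.048, 0.759, -0.001]
contact_force: [-1.1, 0.0, 3.3]
grip_width: 0.0126
gripper_force: 98.7
```

Call:
play_rows --targets "1 0 0 0.001 0; 1 0 0 0.002 0; 1 0 0 0.003 0; 1 0 0 0.004 0; 1 0 0 0.004 0"

```text
clock: 13.93
tcp_pos: [0.5503, 0.0127, 0.2492]
orientation: [3.048, 0.759, 0.002]
contact_force: [-0.2, -0.3, 4.1]
grip_width: 0.0132
gripper_force: 98.9
```

Call:
play_rows --targets "1 -0.0004 0 0.001 0; 1 -0.0004 0 0.002 0; 1 -0.0004 0 0.003 0; 1 -0.0004 0 0.003 0; 1 -0.0004 0 0.003 0"

```text
clock: 14.35
tcp_pos: [0.549, 0.0123, 0.2458]
orientation: [-3.048, -0.759, 0.002]
contact_force: [-1.8, 0.2, 3.5]
grip_width: 0.0125
gripper_force: 98.9
```

Call:
play_rows --targets "1 0 0 0.001 0; 1 0 0 0.002 0; 1 0 0 0.002 0; 1 0 0 0.002 0"

```text
clock: 14.68
tcp_pos: [0.5489, 0.012, 0.2437]
orientation: [3.049, 0.759, -0.002]
contact_force: [-1.9, -1.3, 2.1]
grip_width: 0.0131
gripper_force: 98.7
```

Call:
play_rows --targets "1 0 0 0.001 0; 1 0 0 0.001 0; 1 0 0 0.001 0"

```text
clock: 14.93
tcp_pos: [0.5488, 0.0121, 0.2427]
orientation: [3.049, 0.759, -0.003]
contact_force: [-3.6, -1.0, 1.0]
grip_width: 0.0128
gripper_force: 98.6
```

Call:
play_rows --targets "1 0 0 0.001 0; 1 0 0 0.001 0; 1 0 0 0.001 0"

```text
clock: 15.18
tcp_pos: [0.5487, 0.0121, 0.2416]
orientation: [-3.048, -0.759, 0.003]
contact_force: [-2.8, -1.1, 1.1]
grip_width: 0.0126
gripper_force: 98.4
```

Call:
play_rows --targets "1 0 0 0.001 0; 1 0 0 0.001 0; 1 0 0 0.001 0"

```text
clock: 15.43
tcp_pos: [0.5489, 0.0123, 0.2408]
orientation: [-3.048, -0.759, 0.002]
contact_force: [-4.7, -2.1, 0.9]
grip_width: 0.0127
gripper_force: 98.4
```

Call:
play_rows --targets "1 -0.0004 0 0.001 0; 1 -0.0004 0 0.001 0; 1 -0.0004 0 0.001 0"

```text
clock: 15.68
tcp_pos: [0.5501, 0.0129, 0.2403]
orientation: [-3.048, -0.76, -0.003]
contact_force: [0.5, 0.5, -1.0]
grip_width: 0.0129
gripper_force: 98.3
```

Call:
play_rows --targets "1 0 0 0.001 0; 1 0 0 0.001 0; 1 0 0 0.001 0"

```text
clock: 15.93
tcp_pos: [0.5494, 0.0125, 0.2392]
orientation: [3.048, 0.76, 0.001]
contact_force: [0.6, -0.1, -1.2]
grip_width: 0.0132
gripper_force: 98.3
```

The forces dropped to baseline, so the gate has snapped. Now the upward tug.

Call:
play_rows --targets "1 0.0005 0 -0.002 0; 1 0.0005 0 -0.004 0; 1 0.0005 0 -0.006 0; 1 0.0005 0 -0.008 0; 1 0.0005 0 -0.009 0; 1 0.0005 0 -0.009 0; 1 0.0005 0 -0.009 0"

```text
clock: 16.52
tcp_pos: [0.5496, 0.0124, 0.2482]
orientation: [-3.048, -0.759, -0.0]
contact_force: [0.2, -0.2, -1.3]
grip_width: 0.0126
gripper_force: 98.3
```

Call:
play_rows --targets "1 0 0 -0.001 0; 1 0 0 -0.001 0; 1 0 0 -0.001 0"

```text
clock: 16.77
tcp_pos: [0.5496, 0.0124, 0.2491]
orientation: [-3.048, -0.759, 0.0]
contact_force: [0.1, 1.1, -1.2]
grip_width: 0.013
gripper_force: 98.3
```

Call:
play_rows --targets "1 0 0 -0.0005 0; 1 0 0 -0.0005 0; 1 0 0 -0.0005 0"

```text
clock: 17.02
tcp_pos: [0.5496, 0.0124, 0.2496]
orientation: [-3.048, -0.759, -0.0]
contact_force: [0.5, 0.0, -0.6]
grip_width: 0.0131
gripper_force: 98.3
```

Call:
play_rows --targets "1 0 0 -0.0005 0; 1 0 0 -0.0005 0; 1 0 0 -0.0005 0"

```text
clock: 17.27
tcp_pos: [0.5495, 0.0124, 0.2501]
orientation: [-3.048, -0.759, 0.0]
contact_force: [-0.4, 0.1, -1.1]
grip_width: 0.0129
gripper_force: 98.3
```

Call:
play_rows --targets "1 0 0 -0.0005 0; 1 0 0 -0.0005 0; 1 0 0 -0.0005 0"

```text
clock: 17.52
tcp_pos: [0.5495, 0.0124, 0.2505]
orientation: [-3.048, -0.759, 0.0]
contact_force: [0.1, -0.2, -3.1]
grip_width: 0.0125
gripper_force: 98.1
```

Contact with the closed gate is where I expected it. I raise the load in small steps.

Call:
play_rows --targets "1 0 0 -0.0005 0; 1 0 0 -0.0005 0; 1 0 0 -0.0005 0"

```text
clock: 17.77
tcp_pos: [0.5494, 0.0124, 0.2509]
orientation: [-3.048, -0.759, 0.001]
contact_force: [1.1, 0.1, -3.5]
grip_width: 0.013
gripper_force: 98.0
```

Call:
play_rows --targets "1 0 0 -0.0005 0; 1 0 0 -0.0005 0; 1 0 0 -0.0005 0"

```text
clock: 18.02
tcp_pos: [0.5494, 0.0124, 0.2514]
orientation: [-3.048, -0.759, 0.001]
contact_force: [0.2, -0.2, -5.5]
grip_width: 0.0128
gripper_force: 97.9
```

Call:
play_rows --targets "1 0 0 -0.0004 0; 1 0 0 -0.0008 0; 1 0 0 -0.0008 0; 1 0 0 -0.0008 0"

```text
clock: 18.35
tcp_pos: [0.5494, 0.0125, 0.2522]
orientation: [-3.048, -0.759, 0.001]
contact_force: [2.0, 0.4, -8.3]
grip_width: 0.0131
gripper_force: 97.9
```

Call:
play_rows --targets "1 0 0 -0.0005 0; 1 0 0 -0.0005 0; 1 0 0 -0.0005 0"

```text
clock: 18.6
tcp_pos: [0.5493, 0.0124, 0.2527]
orientation: [-3.048, -0.759, 0.001]
contact_force: [2.3, 0.6, -9.8]
grip_width: 0.0129
gripper_force: 97.9
```

Call:
play_rows --targets "1 0 0 -0.0006 0; 1 0 0 -0.0006 0; 1 0 0 -0.0006 0; 1 0 0 -0.0006 0; 1 0 0 -0.0006 0"

```text
clock: 19.02
tcp_pos: [0.5493, 0.0125, 0.2533]
orientation: [-3.048, -0.759, 0.001]
contact_force: [2.6, 0.8, -11.6]
grip_width: 0.013
gripper_force: 97.8
```

Run:
```python
from h import *
print(r.get_obs()['contact_force']);r.grab_frame("scene");print(r.get_obs()['contact_force'])
```

```text
[  2.56691795   0.7876321  -11.62441381]
[  2.4241804    0.50506284 -12.99187711]
```

The tug reached about 10.5–11 N net and the gate held. Now I let it down towards the seat.

Call:
play_rows --targets "1 0 0 0.002 0; 1 0 0 0.005 0; 1 0.002 0 0.009 0; 1 0.004 0 0.013 0; 1 0.006 0 0.017 0; 1 0.0075 0 0.02 0; 1 0.0075 0 0.022 0; 1 0.0075 0 0.022 0"

```text
clock: 19.73
tcp_pos: [0.5562, 0.0159, 0.231]
orientation: [3.048, 0.759, -0.001]
contact_force: [0.1, 0.1, -1.0]
grip_width: 0.0131
gripper_force: 99.1
```

Call:
play_rows --targets "1 0 0 0.0005 0; 1 0 0 0.001 0; 1 0 0 0.001 0; 1 0 0 0.001 0"

```text
clock: 20.07
tcp_pos: [0.5562, 0.0159, 0.2306]
orientation: [-3.048, -0.759, -0.0]
contact_force: [-0.8, 0.6, -1.4]
grip_width: 0.0131
gripper_force: 99.1
```

Call:
play_rows --targets "1 0 0 0.0005 0; 1 0 0 0.001 0; 1 0 0 0.001 0; 1 0 0 0.001 0"

```text
clock: 20.4
tcp_pos: [0.5562, 0.016, 0.2295]
orientation: [-3.048, -0.759, -0.0]
contact_force: [-1.0, 1.7, -1.3]
grip_width: 0.013
gripper_force: 99.1
```

Call:
play_rows --targets "1 0 0 0.0005 0; 1 0 0 0.001 0; 1 0 0 0.001 0; 1 0 0 0.001 0"

```text
clock: 20.73
tcp_pos: [0.5562, 0.0159, 0.2285]
orientation: [-3.048, -0.759, 0.0]
contact_force: [0.2, -0.8, -1.3]
grip_width: 0.0131
gripper_force: 99.1
```

Call:
play_rows --targets "1 0 0 0.0005 0; 1 0 0 0.001 0; 1 0 0 0.001 0; 1 0 0 0.001 0"

```text
clock: 21.07
tcp_pos: [0.5562, 0.0159, 0.2275]
orientation: [-3.048, -0.759, 0.0]
contact_force: [-0.0, -0.0, -0.6]
grip_width: 0.0132
gripper_force: 99.1
```

Call:
play_rows --targets "1 0 0 0.0005 0; 1 0 0 0.0005 0; 1 0 0 0.0005 0"

```text
clock: 21.32
tcp_pos: [0.5562, 0.0159, 0.227]
orientation: [-3.048, -0.759, 0.0]
contact_force: [0.1, 0.4, -0.9]
grip_width: 0.013
gripper_force: 99.1
```

Call:
play_rows --targets "1 0 0 0 0; 1 0 0 0 0; 1 0 0 0.0005 0; 1 0 0 0.001 0; 1 0 0 0.001 0; 1 0 0 0.001 0" --squeeze 20

```text
clock: 21.82
tcp_pos: [0.5565, 0.016, 0.2262]
orientation: [3.048, 0.759, 0.001]
contact_force: [0.4, 1.2, 1.2]
grip_width: 0.0127
gripper_force: 99.2
```

Call:
play_rows --targets "1 0 0 0.0005 0; 1 0 0 0.001 0; 1 0 0 0.001 0; 1 0 0 0.001 0"

```text
clock: 22.15
tcp_pos: [0.5566, 0.016, 0.2253]
orientation: [-3.048, -0.759, -0.001]
contact_force: [0.5, 0.8, 3.1]
grip_width: 0.0126
gripper_force: 99.5
```

Call:
play_rows --targets "0.95 0 0 -0.001 0; 0.9 0 0 -0.001 0; 0.8 0 0 -0.001 0; 0.8 0 0 -0.001 0" --squeeze 20

```text
clock: 22.48
tcp_pos: [0.5564, 0.016, 0.226]
orientation: [3.048, 0.759, 0.001]
contact_force: [1.3, -0.4, 0.2]
grip_width: 0.0132
gripper_force: 99.3
```

Call:
play_rows --targets "0.75 0 0 0 0; 0.72 0 0 0 0; 0.72 0 0 0 0; 0.72 0 0 0 0" --squeeze 20

```text
clock: 22.82
tcp_pos: [0.5563, 0.016, 0.226]
orientation: [-3.048, -0.759, -0.0]
contact_force: [1.8, -0.5, 0.3]
grip_width: 0.0132
gripper_force: 99.3
```

Call:
play_rows --targets "0.7 0 0 0 0; 0.7 0 0 0 0; 0.7 0 0 0 0"

```text
clock: 23.07
tcp_pos: [0.5563, 0.016, 0.226]
orientation: [3.048, 0.759, 0.0]
contact_force: [1.4, 0.8, -0.6]
grip_width: 0.013
gripper_force: 91.2
```

Call:
play_rows --targets "0.69 0 0 0 0; 0.69 0 0 0 0; 0.69 0 0 0 0"

```text
clock: 23.32
tcp_pos: [0.5562, 0.016, 0.226]
orientation: [-3.048, -0.759, -0.0]
contact_force: [1.4, 1.1, 0.7]
grip_width: 0.0133
gripper_force: 79.4
```

Call:
play_rows --targets "0.68 0 0 0 0; 0.68 0 0 0 0; 0.68 0 0 0 0"

```text
clock: 23.57
tcp_pos: [0.5562, 0.016, 0.226]
orientation: [-3.048, -0.759, -0.0]
contact_force: [2.2, 1.8, 0.4]
grip_width: 0.0139
gripper_force: 67.4
```

Call:
play_rows --targets "0.67 0 0 0 0; 0.66 0 0 0 0; 0.65 0 0 0 0; 0.65 0 0 0 0; 0.65 0 0 0 0"

```text
clock: 23.98
tcp_pos: [0.5561, 0.0159, 0.226]
orientation: [-3.048, -0.759, 0.0]
contact_force: [1.1, 0.3, 1.2]
grip_width: 0.0151
gripper_force: 30.8
```

Call:
play_rows --targets "0.64 0 0 0 0; 0.64 0 0 0 0; 0.64 0 0.0005 0; 0.64 0 0 0.001 0; 0.64 0 0 0.001 0"

```text
invalid input at $.targets[2]: expected 5 numbers
```

Call:
play_rows --targets "0.64 0 0 0 0; 0.64 0 0 0 0; 0.64 0 0 0.0005 0; 0.64 0 0 0.001 0; 0.64 0 0 0.001 0"

```text
clock: 24.4
tcp_pos: [0.5561, 0.0158, 0.2249]
orientation: [3.049, 0.759, -0.0]
contact_force: [1.4, 0.9, 1.4]
grip_width: 0.0156
gripper_force: 18.5
```

Call:
play_rows --targets "0.64 0 0 0.001 0; 0.64 0 0 0.002 0; 0.64 0 0 0.002 0; 0.64 0 0 0.002 0"

```text
clock: 24.73
tcp_pos: [0.556, 0.0158, 0.2229]
orientation: [3.048, 0.759, -0.001]
contact_force: [0.7, 0.3, 0.8]
grip_width: 0.0155
gripper_force: 18.5
```

Call:
play_rows --targets "0.64 0.0001 0 0.002 0; 0.64 0.0003 0 0.004 0; 0.64 0.0006 0 0.006 0; 0.64 0.0009 0 0.008 0; 0.64 0.0013 0 0.01 0; 0.64 0.0018 0 0.012 0; 0.64 0.0018 0 0.012 0; 0.64 0.0018 0 0.012 0"

```text
clock: 25.4
tcp_pos: [0.5572, 0.0166, 0.2106]
orientation: [-3.049, -0.759, 0.002]
contact_force: [-2.6, -1.0, 0.1]
grip_width: 0.0157
gripper_force: 18.6
```

Run:
```python
from h import *
import cv2
W=r.grab_frame("wrist");S=r.grab_frame("scene");D=r.grab_frame("side")
a=cv2.resize(W[60:300,180:380,::-1],(500,600),interpolation=cv2.INTER_CUBIC)
def cc(F,x,y): return cv2.resize(F[y:y+80,x:x+80,::-1],(300,300),interpolation=cv2.INTER_CUBIC)
cv2.imwrite("pics/w5.png",np.hstack([a,np.vstack([cc(S,270,140),cc(D,220,130)])]))
```

```text
(no output)
```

View pics/w5.png

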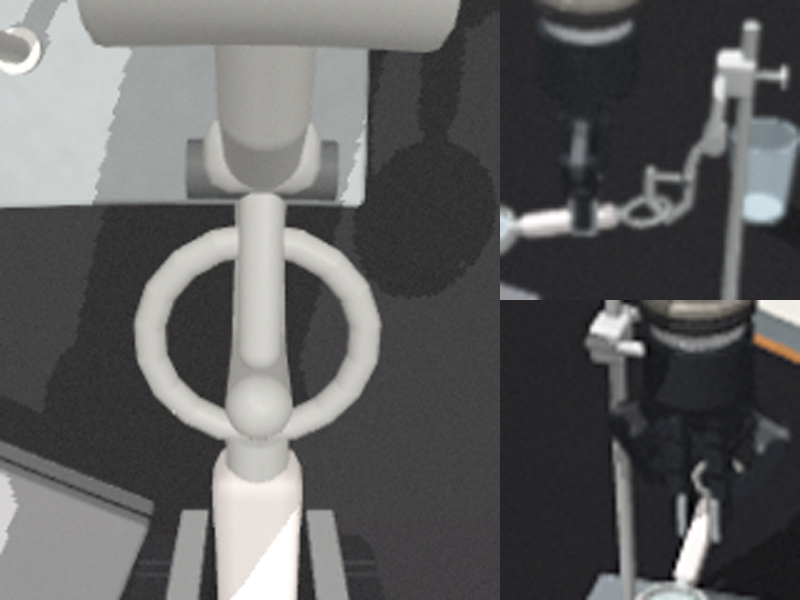

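The ring hangs under the shut gate (wrist view: nose at (258,405), ring centre about (258,335)), and the lens is pivoting down in the pads. I continue the arc.

Call:
play_rows --targets "0.64 0 0 0.002 0; 0.64 0.0004 0 0.004 0; 0.64 0.001 0 0.006 0; 0.64 0.0017 0 0.008 0; 0.64 0.0025 0 0.01 0; 0.64 0.0025 0 0.01 0"

```text
clock: 26.05
tcp_pos: [0.5599, 0.018, 0.2005]
orientation: [3.048, 0.759, -0.001]
contact_force: [-2.0, -1.5, 0.4]
grip_width: 0.015
gripper_force: 18.9
```

Call:
play_rows --targets "0.636 0 0 0 0; 0.633 0 0 0 0; 0.631 0 0 0 0; 0.63 0 0 0 0; 0.629 0 0 0 0; 0.628 0 0 0 0"

```text
clock: 26.55
tcp_pos: [0.5604, 0.0182, 0.2012]
orientation: [-3.048, -0.76, -0.001]
contact_force: [0.0, 0.1, -1.0]
grip_width: 0.0157
gripper_force: 3.4
```

Call:
play_rows --targets "0.627 0 0 0 0; 0.627 0 0 0 0; 0.626 0 0 0 0; 0.626 0 0 0 0; 0.6255 0 0 0 0; 0.6255 0 0 0 0; 0.625 0 0 0 0; 0.625 0 0 0 0"

```text
clock: 27.22
tcp_pos: [0.56, 0.0179, 0.2011]
orientation: [-3.049, -0.759, -0.0]
contact_force: [1.4, -1.0, -0.5]
grip_width: 0.016
gripper_force: 0.0
```

Call:
play_rows --targets "0.62 0 0 0 0; 0.61 0 0 0 0; 0.6 0 0 0 0; 0.58 0 0 0 0; 0.5 0 0 0 0; 0.3 0 0 0 0; 0.1 0 0 0 0; -0.2 0 0 0 0"

```text
clock: 27.88
tcp_pos: [0.56, 0.018, 0.201]
orientation: [-3.048, -0.759, -0.0]
contact_force: [-0.8, 0.5, 0.3]
grip_width: 0.049
gripper_force: 0.0
```

Call:
play_rows --targets "-0.2 -0.01 0 0 0; -0.2 -0.03 0 -0.02 0; -0.2 -0.05 0 -0.04 0; -0.2 -0.08 0 -0.06 0; -0.2 -0.11 0 -0.08 0; -0.2 -0.11 0 -0.1 0; -0.2 -0.11 0 -0.1 0; -0.2 -0.11 0 -0.1 0"

```text
clock: 28.55
tcp_pos: [0.4629, -0.0337, 0.3017]
orientation: [-3.046, -0.759, -0.005]
contact_force: [-0.4, 0.9, 0.6]
grip_width: 0.0513
gripper_force: 0.0
```

Run:
```python
from h import *
import cv2
print(r.get_obs()['tcp_pos'])
out=[]
for k in range(2):
    S=r.grab_frame("scene");D=r.grab_frame("side")
    out.append(np.hstack([cv2.resize(F[y:y+100,x:x+100,::-1],(300,300),interpolation=cv2.INTER_CUBIC) for F,x,y in((S,280,130),(D,210,130))]))
    for j in range(3): r.grab_frame("scene")
cv2.imwrite("pics/w6.png",np.vstack(out))
```

```text
[ 0.46289532 -0.03366263  0.3017095 ]
```

View pics/w6.png

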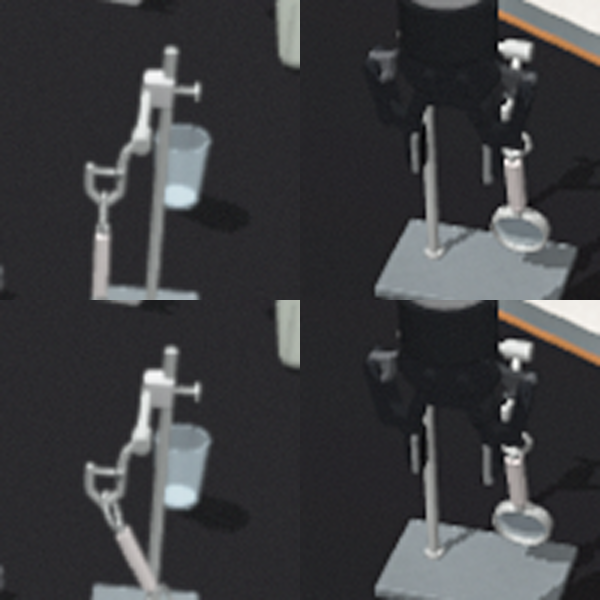

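The lens hangs from the closed hook and is still swinging: the handle is at (100,260) in the first frame and (135,560) in the second. The gripper is clear, so I wait for it to settle.

Call:
play_rows --targets "-0.2 0 0 0 0; -0.2 0 0 0 0; -0.2 0 0 0 0; -0.2 0 0 0 0; -0.2 0 0 0 0; -0.2 0 0 0 0; -0.2 0 0 0 0; -0.2 0 0 0 0"

```text
clock: 29.72
tcp_pos: [0.4628, -0.0336, 0.301]
orientation: [-3.048, -0.759, -0.0]
contact_force: [0.3, 0.4, -0.1]
grip_width: 0.0516
gripper_force: 0.0
```

Call:
play_rows --targets "-0.2 0 0 0 0; -0.2 0 0 0 0; -0.2 0 0 0 0; -0.2 0 0 0 0; -0.2 0 0 0 0; -0.2 0 0 0 0; -0.2 0 0 0 0; -0.2 0 0 0 0"

```text
clock: 30.38
tcp_pos: [0.4629, -0.0337, 0.301]
orientation: [3.048, 0.759, 0.0]
contact_force: [0.5, 0.5, 0.2]
grip_width: 0.0514
gripper_force: 0.0
```

Call:
play_rows --targets "-0.2 0 0 0 0; -0.2 0 0 0 0; -0.2 0 0 0 0; -0.2 0 0 0 0; -0.2 0 0 0 0; -0.2 0 0 0 0; -0.2 0 0 0 0; -0.2 0 0 0 0"

```text
clock: 31.05
tcp_pos: [0.4629, -0.0337, 0.301]
orientation: [-3.048, -0.759, -0.0]
contact_force: [0.5, 1.1, -0.4]
grip_width: 0.0512
gripper_force: 0.0
```

Call:
play_rows --targets "-0.2 0 0 0 0; -0.2 0 0 0 0; -0.2 0 0 0 0; -0.2 0 0 0 0; -0.2 0 0 0 0; -0.2 0 0 0 0; -0.2 0 0 0 0; -0.2 0 0 0 0"

```text
clock: 31.72
tcp_pos: [0.4629, -0.0337, 0.301]
orientation: [-3.048, -0.759, 0.0]
contact_force: [0.6, -0.8, -1.3]
grip_width: 0.051
gripper_force: 0.0
```

Call:
play_rows --targets "-0.2 0 0 0 0; -0.2 0 0 0 0; -0.2 0 0 0 0; -0.2 0 0 0 0; -0.2 0 0 0 0; -0.2 0 0 0 0; -0.2 0 0 0 0; -0.2 0 0 0 0"

```text
clock: 32.38
tcp_pos: [0.4629, -0.0336, 0.301]
orientation: [-3.048, -0.759, 0.0]
contact_force: [-0.9, 0.2, -0.6]
grip_width: 0.0513
gripper_force: 0.0
```

Call:
play_rows --targets "-0.2 0 0 0 0; -0.2 0 0 0 0; -0.2 0 0 0 0; -0.2 0 0 0 0; -0.2 0 0 0 0; -0.2 0 0 0 0; -0.2 0 0 0 0; -0.2 0 0 0 0"

```text
clock: 33.05
tcp_pos: [0.4628, -0.0337, 0.301]
orientation: [-3.048, -0.759, 0.0]
contact_force: [-0.5, -0.2, -0.0]
grip_width: 0.0512
gripper_force: 0.0
```

```bash
cat > sway.py <<'E'
from h import *
# handle centroid column (bright pixels) in scene crop below the hook, over ~0.8 s
v=[]
for k in range(16):
    F=r.grab_frame("scene")[205:225,295:335].astype(float).min(2); m=F>140
    v.append(round(np.nonzero(m)[1].mean(),1) if m.any() else None)
print(v,r.get_obs()['clock'])
E
python3 sway.py
```

```text
[np.float64(25.2), np.float64(25.3), np.float64(24.5), np.float64(24.6), np.float64(23.1), np.float64(21.9), np.float64(21.9), np.float64(21.1), np.float64(21.4), np.float64(22.2), np.float64(22.3), np.float64(23.1), np.float64(23.4), np.float64(24.4), np.float64(24.2), np.float64(24.2)] 33.85
```

Call:
play_rows --targets "-0.2 0 0 0 0; -0.2 0 0 0 0; -0.2 0 0 0 0; -0.2 0 0 0 0; -0.2 0 0 0 0; -0.2 0 0 0 0; -0.2 0 0 0 0; -0.2 0 0 0 0"

```text
clock: 34.52
tcp_pos: [0.4629, -0.0336, 0.301]
orientation: [-3.048, -0.759, -0.0]
contact_force: [0.4, 0.3, 0.1]
grip_width: 0.0511
gripper_force: 0.0
```

Call:
play_rows --targets "-0.2 0 0 0 0; -0.2 0 0 0 0; -0.2 0 0 0 0; -0.2 0 0 0 0; -0.2 0 0 0 0; -0.2 0 0 0 0; -0.2 0 0 0 0; -0.2 0 0 0 0"

```text
clock: 35.18
tcp_pos: [0.4629, -0.0337, 0.301]
orientation: [-3.048, -0.759, -0.0]
contact_force: [0.2, -1.5, 0.2]
grip_width: 0.0511
gripper_force: 0.0
```

Call:
play_rows --targets "-0.2 0 0 0 0; -0.2 0 0 0 0; -0.2 0 0 0 0; -0.2 0 0 0 0; -0.2 0 0 0 0; -0.2 0 0 0 0; -0.2 0 0 0 0; -0.2 0 0 0 0"

```text
clock: 35.85
tcp_pos: [0.4628, -0.0336, 0.301]
orientation: [-3.048, -0.759, 0.0]
contact_force: [0.3, 0.2, 0.4]
grip_width: 0.0511
gripper_force: 0.0
```

```bash
python3 -c "
from h import *
for k in range(80): r.grab_frame('scene')"; python3 sway.py
```

```text
[np.float64(23.0), np.float64(23.3), np.float64(23.0), np.float64(23.1), np.float64(22.9), np.float64(23.0), np.float64(23.1), np.float64(23.2), np.float64(22.8), np.float64(23.1), np.float64(23.0), np.float64(23.0), np.float64(23.2), np.float64(23.3), np.float64(22.9), np.float64(22.9)] 40.65
```

The lens is still to within pixel noise. I take one last look and wait a little longer before handing in.

Call:
play_rows --targets "-0.2 0 0 0 0; -0.2 0 0 0 0; -0.2 0 0 0 0; -0.2 0 0 0 0; -0.2 0 0 0 0; -0.2 0 0 0 0; -0.2 0 0 0 0; -0.2 0 0 0 0"

```text
clock: 41.32
tcp_pos: [0.4629, -0.0337, 0.301]
orientation: [-3.048, -0.759, 0.0]
contact_force: [-0.4, -0.2, -0.1]
grip_width: 0.0512
gripper_force: 0.0
```

Call:
play_rows --targets "-0.2 0 0 0 0; -0.2 0 0 0 0; -0.2 0 0 0 0; -0.2 0 0 0 0; -0.2 0 0 0 0; -0.2 0 0 0 0; -0.2 0 0 0 0; -0.2 0 0 0 0"

```text
clock: 41.98
tcp_pos: [0.4629, -0.0337, 0.301]
orientation: [-3.048, -0.759, -0.0]
contact_force: [-0.0, 0.7, -0.2]
grip_width: 0.0512
gripper_force: 0.0
```

Call:
play_rows --targets "-0.2 0 0 0 0; -0.2 0 0 0 0; -0.2 0 0 0 0; -0.2 0 0 0 0; -0.2 0 0 0 0; -0.2 0 0 0 0; -0.2 0 0 0 0; -0.2 0 0 0 0"

```text
clock: 42.65
tcp_pos: [0.4629, -0.0337, 0.301]
orientation: [-3.048, -0.759, 0.0]
contact_force: [0.4, 0.3, -0.1]
grip_width: 0.0516
gripper_force: 0.0
```

Call:
play_rows --targets "-0.2 0 0 0 0; -0.2 0 0 0 0; -0.2 0 0 0 0; -0.2 0 0 0 0; -0.2 0 0 0 0; -0.2 0 0 0 0; -0.2 0 0 0 0; -0.2 0 0 0 0"

```text
clock: 43.32
tcp_pos: [0.4628, -0.0336, 0.301]
orientation: [-3.048, -0.759, 0.0]
contact_force: [0.4, -0.4, -0.2]
grip_width: 0.0515
gripper_force: 0.0
```

Run:
```python
from h import *
import cv2
S=r.grab_frame("scene")
cv2.imwrite("pics/w7.png",cv2.resize(S[120:300,190:430,::-1],(800,600),interpolation=cv2.INTER_CUBIC))
```

```text
(no output)
```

View pics/w7.png

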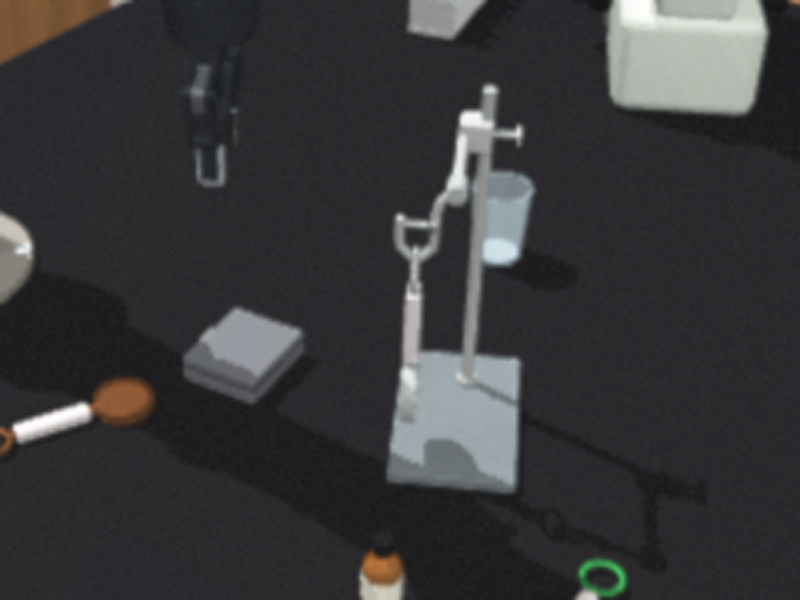

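The lens hangs straight down from the hook: gate shut at (418,225), handle at (412,325). The arm is clear and the bystanders in view have not moved.

```bash
python3 -c "
from bench import r
print(r.hand_in())"
```

```text
the job is handed in; nothing more can be done
None
```

The job is handed in: the lens hangs still from the hook with the gate shut behind its ring, after an upward tug of about 11 N (up to 12 N by the last reading) that the gate held, and the arm is clear of everything.

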